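# Clear the test enclosure's guard and hold it open at 45 degrees

## Robot

A 6-joint arm with a two-finger parallel gripper is mounted at the origin on a cart in front of the work surface, level with it; the furniture and walls round the work are solid. World frame = base frame: x ahead of the robot, y to its left, z up, the work surface at z = 0. Lengths are in m, angles in rad, forces in N, time in s.
With the tool pointing down it reaches from about 0.35 to 0.975 m from the base axis. Payload 7.1 kg.
Tool frame: the origin (TCP) lies midway between the tips of the shut fingers; the grasp point (between the pads) lies 19 mm behind it (manip.hold_point_z is the distance from the TCP to the grasp point, in m); z points along the fingers, y is the line along which they close (so a half turn about z gives the same grasp; the last joint's range is limited). The gripper opens to 88 mm and grips with 3 to 60 N. Pads are 20 mm wide; open, the fingers measure 115 mm over their backs; the gripper's body (75 mm by 178 mm) begins 61 mm behind the grasp point.
Start: joints at [1.261, 0.423, 1.63, -0, 1.089, -0.019], TCP at [0.179, 0.599, 0.198] pointing down, gripper open.
Joint ranges: [-3, 3], [-0.9, 2.11], [0.09, 2.58], [-1.31, 4.45], [0.11, 2.69], [-2.54, 2.54]. Speed limits (rad/s): [2.39, 2.39, 3.01, 3.14, 3.14, 3.14].

## Interface

Orientations are given as [roll, pitch, yaw] about the fixed x, y, z axes, in that order (R = Rz(yaw) Ry(pitch) Rx(roll)).
In Python, from rig import manip, read_camera, get_calibration, boxes_of gives the robot as it stands.
- The arm moves only by the tool play_rows, never from a script. Its argument "targets" is a list that holds one entry, the list of rows, each a list of 7 numbers: the turn, a rotation vector about the tool's x, y, z in rad, then the shift along the tool's x, y, z in m, then the opening, from -1 (shut) to 1 (fully open), so that 0 is half open. A call has 1 to 5 rows; each row is the pose to reach, as a shift and turn from the pose commanded when the call began, along the tool's axes at that moment; what a row does not reach only later rows make up. A row lasts 1/10 s, in which the tool goes at most 50 mm and 8.59 degrees, less where a joint would pass 70% of its speed; a pose out of reach is approached as far as the arm can. A call with a gripper value outside its range is refused whole. The fingers move at their own pace and stop on an object; "grip_force" is the grip in N (left out, the last holds). Time passes only in rows, so rows that repeat a pose let the fingers close. It gives the time, the measured TCP pose, the force, the opening and the grip force at its end, in the units of the state.
- manip.state(): the state, without advancing time (a new reading comes with each control period).
- read_camera(name): name is "scene" or "top" or "wrist"; returns the picture (384x512x3 uint8, red, green, blue); there is no depth.
- get_calibration(name): a dict with "camera_matrix" (3x3 intrinsics, pixels), "extrinsics" (4x4, takes a point from world to camera coordinates); the wrist camera has in their place "hand_eye" (4x4, takes a point from camera to tool coordinates, whose origin is the TCP and whose axes are the flange's). Camera axes: x right, y up, looking along -z (the intrinsics and any distortion apply to the point x, -y, -z); pixel columns grow to the right and rows downward; lengths in m; the calibration is good to about 2 mm. A picture is of the moment at which its call begins: read the wrist's pose just before it. get_calibration takes no time and is no camera call.
- manip.close_job(): hands the job in; it is judged then, once.
Trained networks look in the newest picture that a camera, given by its name, has taken for a name from the list of things; names that differ only in an ending like _2 or _b are one class to them, and where a whole thing is asked for, a point or a joint stands for the part that bears it (a point fixed in the world has none). Each returns a list of dicts, best first, with "p" (0 to 1); they miss things now and then, are a little off and sometimes report something else, mostly with a low value. They report only what shows in the picture. A call takes as long as a camera call. They do not tell look-alikes from the thing itself.
- boxes_of(thing, camera): "xy" ([column, row] as shares, 0 to 1, of the picture: columns of its width, rows of its height, amid what is visible of it).
The state is a dict: "t": time; "q": joint angles; "joint_vel": joint speeds; "joint_efforts": joint torques, N m; "ee_pos": TCP position; "tool_rot": TCP orientation; "ft_force": force on the tool from outside, world axes, zero at the start; "torque": the same for the moment, N m; "gripper_width": finger opening in m; "grip_force": force on a finger pad.
Only numpy, scipy, OpenCV 4.12 (cv2) and the standard library are available. Lean on these libraries where they do the work, as an engineer would, in place of code of your own. Each camera call takes 0.05 s, during which the arm holds its last target. There are 200 camera calls.

## Task

A white plug adapter was left lying on the closed see-through guard of the test enclosure. Take it off and set it down gently on the bench top beside the enclosure, with the guard still shut; then raise the guard by its handle to 45 degrees and keep holding it there, still, so that a colleague can reach the load box inside: the guard falls shut if let go, so finish while holding it. Leave the other things on the bench where they are.

Things in the scene. Friction and masses are not known exactly. Their poses are not given: they have to be found in the camera images.
- enclosure: Grey metal case 200 (its x, depth) x 240 (y) mm, rim 84 mm up, fixed; origin on the bench under its middle, x pointing away from the robot. A load box is fixed inside. A yellow-framed clear guard covers it, hinged along the far top edge. At the hinge's left end (y = +120 mm) a white dial disc, radius 50 mm: ticks each 15 degrees, the 45 one red, read against the guard's side edge.
- guard (a joint): Guard's opening angle, rad: 0 shut and level, grows as the front edge rises; stop at 1.4; 45 degrees is 0.785. Yellow-framed clear plate 200 mm (front to hinge) x 236 x 8 mm, flat top 93 mm above the bench when shut, about 0.35 kg. Nearly free hinge, no spring or catch: it falls shut from any angle; about 2 N up at the handle carries it.
- guard_handle (a point): Middle of the guard's bow handle: round dark steel bar 12 mm thick, 110 mm long, parallel to the hinge, 50 mm ahead of the guard's front edge and in line with the plate, with a 12 mm leg to the plate at each end. Shut: 89 mm above the bench, nothing under it. It swings up on a 250 mm radius about the hinge. Its frame turns with the guard.
- guard_hinge (a point): Middle of the guard's hinge axis, 89 mm above the bench, 100 mm behind the enclosure's middle. The axis runs along the enclosure's y.
- adapter_white: White plug adapter, about 60 g, loose, lying on the guard: a block 40 mm (its x, from -12 to +28 mm) x 44 mm (y) x 30 mm high, with two thin brass prongs from the block's -x face to x = -28 mm. Origin on its underside, so the block's middle is at x = +8 mm, z = 15 mm. The bench 20 cm to the left of the enclosure is free when the enclosure stands right of y = -0.05 m, else 20 cm to its right.
- adapter_2: Black plug adapter, 56x44x30 mm, loose, a bystander to the left; origin at the centre of its underside.
- screwdriver_2: Red-handled screwdriver, 179 mm long, loose, a bystander lying at the front left; origin under its middle.
- multimeter: Yellow hand-held multimeter, 138x68x39 mm, loose, a bystander at the back right; origin under its middle.
- tally_counter: White round hand counter, 48x58x25 mm, loose, a bystander at the front right; origin under its middle.
- side_cutters: Blue-handled side cutters, 52x140x11 mm, loose, a bystander to the left; origin under their middle.
Mind the look-alikes: they are no part of the job. What is shaped like the adapter_white but pink or purple is not meant.

How it is judged:
By the outcome, as a careful person would: the job done as asked, in the order asked, and still so for the second after the job is handed in, while the arm keeps its last pose, push and grip.
It also fails if it takes over 53 s, if anything falls off the work surface, if the arm or the gripper's body presses on something with over 40 N, if the wrist force passes 120 N, or if a joint passes its speed limit or range.

## Working session

There is one attempt and no reset: what is moved stays moved. The work goes in short steps, Python scripts to look and compute and a tool call to move; the robot and the scene stay as the last step left them, time stands still between calls to the robot, and variables do not carry over. Pictures are saved under pics/ and viewed, at most 11 in all, crops included, and the job is handed in when it is done.

Besides the shell and the picture viewer there is one more tool, called after "Emit:" as a command line: name --argument value ..., lists and objects as JSON in quotes. play_rows: Moves the arm, as the interface text tells. Its arguments: {"type":"object","properties":{"targets":{"type":"array","items":{"type":"array","items":{"type":"array","items":{"type":"number"}}}},"grip_force":{"type":"number"}},"required":["targets"]}

```bash
mkdir -p pics; cat > h.py <<'E'
import numpy as np, cv2, json
from rig import manip, read_camera, get_calibration, boxes_of
from scipy.spatial.transform import Rotation as R
def ray(cam,u,v):
    c=get_calibration(cam);K=np.array(c["camera_matrix"])
    d=np.linalg.inv(K)@[u,v,1];d=np.array([d[0],-d[1],-d[2]])
    if "extrinsics" in c: T=np.linalg.inv(np.array(c["extrinsics"]))
    else:
        s=manip.state();W=np.eye(4);W[:3,:3]=R.from_euler('xyz',s["tool_rot"]).as_matrix();W[:3,3]=s["ee_pos"];T=W@np.array(c["hand_eye"])
    return T[:3,3],T[:3,:3]@d
def at(cam,u,v,z):
    o,d=ray(cam,u,v);return (o+d*(z-o[2])/d[2]).round(4)
def proj(cam,p):
    c=get_calibration(cam);K=np.array(c["camera_matrix"])
    q=np.array(c["extrinsics"])@np.append(p,1);k=K@[q[0],-q[1],-q[2]];return k[:2]/k[2]
E
python3 - <<'E'
from h import *
print(manip.state())
for c in ["scene","top"]:
    im=read_camera(c);cv2.imwrite(f"pics/{c}0.png",cv2.resize(im[:,:,::-1],(800,600),interpolation=cv2.INTER_CUBIC))
    print(c,get_calibration(c).keys())
    for n,z in [("adapter_white",.108),("guard_handle",.089),("enclosure",.09),("adapter_2",.015),("screwdriver_2",.01),("side_cutters",.005),("tally_counter",.012),("multimeter",.02)]:
        for b in boxes_of(n,c)[:4]:
            u,v=b["xy"][0]*512,b["xy"][1]*384
            print(n,round(b["p"],2),round(u),round(v),at(c,u,v,z))
E
```

```text
{'t': 0.0, 'q': array([ 1.26101628e+00,  4.23833859e-01,  1.63071347e+00, -2.58424149e-05,
        1.08861220e+00, -1.89832074e-02]), 'joint_vel': array([-4.28552506e-04,  4.39870072e-04,  1.80713796e-04, -1.66372237e-05,
       -6.17150769e-04,  1.43481908e-06]), 'joint_efforts': array([ 1.93326763e-03, -5.44620359e+01, -2.73666269e+01,  6.46164268e-02,
        2.26314651e-02, -8.64867593e-05]), 'ee_pos': array([0.17898207, 0.59818101, 0.19689688]), 'tool_rot': array([-3.14002563e+00, -6.86939462e-06,  2.85080781e+00]), 'ft_force': array([-0.25548575, -0.55618078,  0.17701774]), 'torque': array([-0.01716196, -0.06113353, -0.01840618]), 'grip_force': 0.0, 'gripper_width': 0.08764190274498607}
scene dict_keys(['camera_matrix', 'extrinsics'])
adapter_white 0.74 248 239 [ 0.2633 -0.2008  0.108 ]
adapter_white 0.57 260 177 [ 0.5473 -0.0349  0.108 ]
adapter_white 0.56 205 215 [ 0.2772 -0.0518  0.108 ]
guard_handle 0.57 278 187 [ 0.5565 -0.0972  0.089 ]
enclosure 0.8 273 196 [ 0.4946 -0.12    0.09  ]
screwdriver_2 0.81 170 206 [0.3565 0.1881 0.01  ]
side_cutters 0.53 169 178 [0.496  0.3499 0.005 ]
tally_counter 0.73 312 278 [ 0.3352 -0.3427  0.012 ]
tally_counter 0.56 167 207 [0.3424 0.1858 0.012 ]
multimeter 0.92 379 243 [ 0.5607 -0.4259  0.02  ]
top dict_keys(['camera_matrix', 'extrinsics'])
adapter_white 0.68 252 179 [ 0.5455 -0.0291  0.108 ]
adapter_white 0.61 280 247 [ 0.3608 -0.104   0.108 ]
adapter_white 0.55 222 236 [0.3885 0.0498 0.108 ]
adapter_white 0.46 176 166 [0.5799 0.1824 0.108 ]
guard_handle 0.87 268 171 [ 0.5733 -0.0744  0.089 ]
enclosure 0.93 268 174 [ 0.5622 -0.0738  0.09  ]
adapter_2 0.76 126 163 [0.6109 0.3473 0.015 ]
screwdriver_2 0.64 177 253 [0.3459 0.187  0.01  ]
side_cutters 0.63 268 171 [ 0.5918 -0.0762  0.005 ]
side_cutters 0.56 131 199 [0.5035 0.3295 0.005 ]
tally_counter 0.75 360 251 [ 0.3544 -0.3438  0.012 ]
multimeter 0.71 383 174 [ 0.5792 -0.4183  0.02  ]
```

View pics/top0.png

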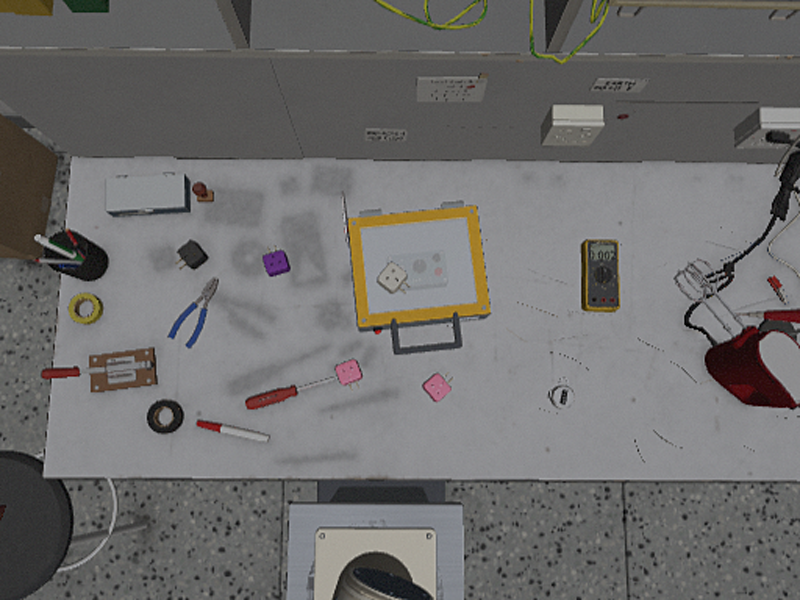

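View pics/scene0.png

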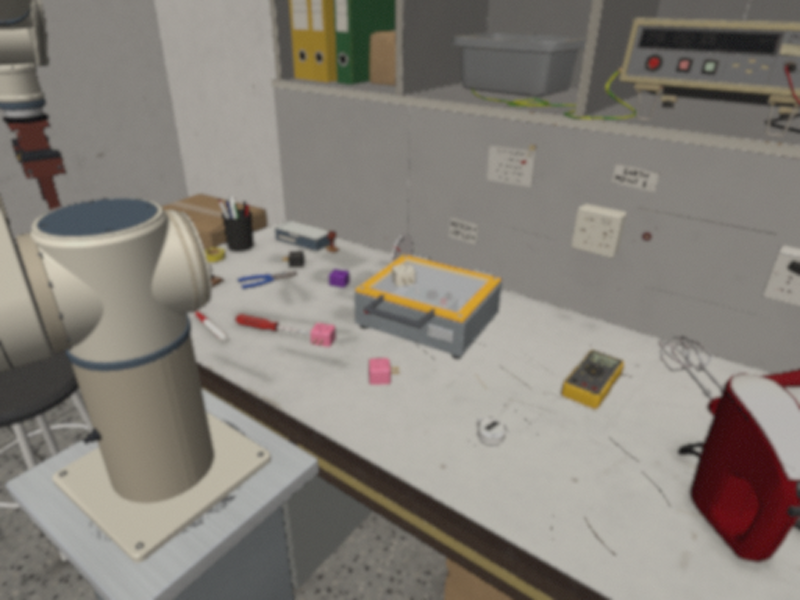

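The pictures show the enclosure with corners at about (349,218), (477,205), (490,315) and (359,328) in the top view. Its handle runs from (395,353) to (461,347). The white adapter is at (391,277) with its prongs pointing lower right. The purple adapter at (276,262) and the pink ones are look-alikes, and the bench near (300,310) is free.

```bash
cat >> h.py <<'E'
def rel(pos,yaw,state=None):
    "row turn/shift (down-pointing tool) from current pose to target TCP pos, yaw"
    s=manip.state();A=R.from_euler('xyz',s["tool_rot"]);B=R.from_euler('xyz',[np.pi,0,yaw])
    return (A.inv()*B).as_rotvec().round(3),A.inv().apply(np.array(pos)-s["ee_pos"]).round(4)
E
python3 - <<'E'
from h import *
k=.64
c=[at("top",u*k,v*k,.093)[:2] for u,v in [(349,218),(477,205),(490,315),(359,328)]]
print(c,np.mean(c,0)); 
for i in range(4): print(np.linalg.norm(c[i]-c[i-1]), np.arctan2(*(c[i]-c[i-1])[::-1]))
print("handle",[at("top",u*k,v*k,.095) for u,v in [(395,352),(461,347)]])
print("adapter",at("top",391*k,277*k,.123), at("top",391*k,277*k,.093))
print("purple",at("top",276*k,262*k,.03),"free",at("top",305*k,310*k,0))
print(get_calibration("wrist")["hand_eye"],get_calibration("wrist")["camera_matrix"])
print(rel([.50,-.04,.33],2.85))
E
```

```text
[array([0.6613, 0.0529]), array([ 0.6877, -0.1794]), array([ 0.4858, -0.1996]), array([0.4611, 0.0318])] [ 0.573975 -0.073575]
0.20130884232939197 0.1050069439297095
0.23379531646292662 -1.4576356863549746
0.2029079840715983 -3.0418749622599104
0.2327145246863633 1.6771352527876027
handle [array([ 0.419 , -0.0318,  0.095 ]), array([ 0.4285, -0.1475,  0.095 ])]
adapter [ 0.547 -0.024  0.123] [ 0.553  -0.0239  0.093 ]
purple [0.5931 0.1932 0.03  ] free [ 0.5064  0.14   -0.    ]
[[-2.26582215e-04  9.51880091e-01  3.06470620e-01  8.42331387e-02]
 [ 9.99999958e-01  1.60273429e-04  2.41527621e-04 -5.34860938e-04]
 [ 1.80786237e-04  3.06470662e-01 -9.51880087e-01 -1.87821528e-01]
 [ 0.00000000e+00  0.00000000e+00  0.00000000e+00  1.00000000e+00]] [[340.5064018    0.         258.30542095]
 [  0.         340.5064018  194.23832553]
 [  0.           0.           1.        ]]
(array([0.   , 0.   , 0.001]), array([-0.4905, -0.52  , -0.1323]))
```

Emit:
play_rows --targets '[[[0, 0, 0, -0.036, -0.033, -0.004, 1], [0, 0, 0, -0.071, -0.066, -0.008, 1], [0, 0, 0, -0.106, -0.099, -0.012, 1], [0, 0, 0, -0.142, -0.132, -0.016, 1], [0, 0, 0, -0.177, -0.164, -0.021, 1]]]'

```text
t: 1.4
ee_pos: [0.3023, 0.3891, 0.2189]
tool_rot: [3.142, 0.0, 2.851]
ft_force: [0.9, 0.0, 0.9]
gripper_width: 0.0877
grip_force: 0.0
```

Emit:
play_rows --targets '[[[0, 0, 0, -0.036, -0.033, -0.004, 1], [0, 0, 0, -0.071, -0.066, -0.008, 1], [0, 0, 0, -0.106, -0.099, -0.012, 1], [0, 0, 0, -0.142, -0.132, -0.016, 1], [0, 0, 0, -0.177, -0.164, -0.021, 1]]]'

```text
t: 1.9
ee_pos: [0.425, 0.1812, 0.2401]
tool_rot: [3.141, 0.001, 2.851]
ft_force: [1.1, 1.2, 0.4]
gripper_width: 0.0879
grip_force: 0.0
```

Emit:
play_rows --targets '[[[0, 0, 0, -0.036, -0.033, -0.004, 1], [0, 0, 0, -0.071, -0.066, -0.008, 1], [0, 0, 0, -0.106, -0.099, -0.012, 1], [0, 0, 0, -0.142, -0.132, -0.016, 1], [0, 0, 0, -0.177, -0.164, -0.021, 1]]]'

```text
t: 2.4
ee_pos: [0.5475, -0.0269, 0.261]
tool_rot: [3.141, 0.0, 2.85]
ft_force: [1.4, -0.3, -0.4]
gripper_width: 0.0876
grip_force: 0.0
```

Emit:
play_rows --targets '[[[0, 0, 0.14, 0, 0, 0, 1], [0, 0, 0.28, 0, 0, 0, 1], [0, 0, 0.42, 0, 0, 0, 1], [0, 0, 0.56, 0, 0, 0, 1], [0, 0, 0.7, 0, 0, 0, 1]]]'

```text
t: 2.9
ee_pos: [0.5468, -0.025, 0.2607]
tool_rot: [3.142, 0.0, 2.145]
ft_force: [0.6, -0.4, 1.0]
gripper_width: 0.0879
grip_force: 0.0
```

```bash
python3 - <<'E'
from h import *
s=manip.state();print(s["t"],s["ee_pos"],s["tool_rot"],s["q"])
E
```

```text
2.9 [ 0.54681843 -0.02495405  0.26072354] [3.14152044e+00 5.21478408e-05 2.14477549e+00] [-6.73455423e-02  2.38928240e-01  1.74132082e+00  1.54651187e-06
  1.16125453e+00 -6.41325323e-01]
```

```bash
python3 - <<'E'
from h import *
im=read_camera("wrist");cv2.imwrite("pics/w1.png",cv2.resize(im[:,:,::-1],(800,600),interpolation=cv2.INTER_CUBIC))
m=((im.min(2)>0)).astype(np.uint8)
for b in boxes_of("adapter_white","wrist"): 
    u,v=b["xy"][0]*512,b["xy"][1]*384;print(b["p"],u,v,at("wrist",u,v,.108))
E
```

```text
0.77 96.8192 128.2944 [ 0.3896 -0.0763  0.108 ]
0.68 399.104 19.507199999999997 [0.5766 0.1616 0.108 ]
0.64 258.7136 174.4896 [ 0.5494 -0.0283  0.108 ]
0.62 177.5104 23.500799999999998 [0.4108 0.0495 0.108 ]
```

View pics/w1.png

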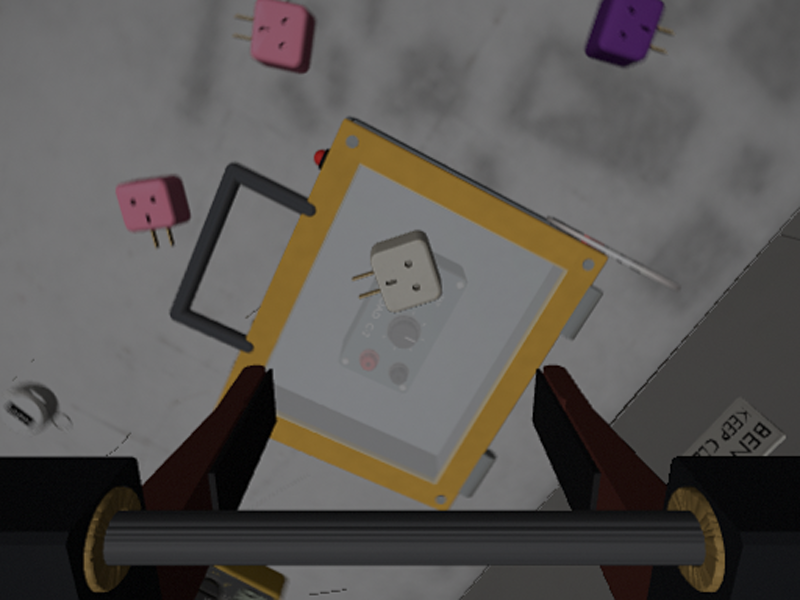

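The wrist view shows the white adapter's top face at about (407,270), with its prongs pointing left. Its corners are roughly (372,243), (422,232), (441,297) and (388,311).

```bash
python3 - <<'E'
from h import *
k=.64
w=lambda u,v,z:at("wrist",u*k,v*k,z)[:2]
im=read_camera("wrist")
hsv=cv2.cvtColor(im,cv2.COLOR_RGB2HSV);roi=np.zeros(im.shape[:2],np.uint8);roi[140:205,222:290]=1
print(im[172,260],im[172,290])
m=((im[:,:,0].astype(int)-im[:,:,2]>8)&(im[:,:,0]>110)&(roi>0)).astype(np.uint8)
m=cv2.morphologyEx(m,cv2.MORPH_OPEN,np.ones((7,7),np.uint8))
n,l,st,ce=cv2.connectedComponentsWithStats(m);i=1+st[1:,4].argmax()
c=cv2.findContours((l==i).astype(np.uint8),0,2)[0][0];b=cv2.boxPoints(cv2.minAreaRect(c))/k
print(b.round(0))
for q in (b,[(372,243),(422,232),(441,297),(388,311)]):
  P=np.array([w(u,v,.123) for u,v in q])
  print(P.mean(0),[(np.linalg.norm(P[j]-P[j-1]).round(4),np.arctan2(*(P[j]-P[j-1])[::-1]).round(2)) for j in range(4)])
a=w(354,277,.108);b2=w(372,272,.108);print("prong",np.arctan2(*(b2-a)[::-1]))
a=w(361,296,.108);b2=w(380,291,.108);print("prong",np.arctan2(*(b2-a)[::-1]))
H=[w(233,166,.095),w(179,316,.095)];print("handle",H,np.mean(H,0))
E
```

```text
[132 130 124] [103 105 106]Traceback (most recent call last):
  File "<stdin>", line 9, in <module>
ValueError: attempt to get argmax of an empty sequence
```

```bash
python3 - <<'E'
from h import *
k=.64
w=lambda u,v,z:at("wrist",u*k,v*k,z)[:2]
im=read_camera("wrist")
roi=np.zeros(im.shape[:2],np.uint8);roi[140:205,222:290]=1
m=((im[:,:,0].astype(int)-im[:,:,2]>3)&(im[:,:,0]>90)&(roi>0)).astype(np.uint8)
m=cv2.morphologyEx(m,cv2.MORPH_OPEN,np.ones((5,5),np.uint8))
Q=[[(372,243),(422,232),(441,297),(388,311)]]
cs=cv2.findContours(m,0,2)[0]
if cs: Q.append(cv2.boxPoints(cv2.minAreaRect(max(cs,key=cv2.contourArea)))/k);print(Q[1])
for q in Q:
  P=np.array([w(u,v,.123) for u,v in q])
  print(P.mean(0),[(np.linalg.norm(P[j]-P[j-1]).round(4),np.arctan2(*(P[j]-P[j-1])[::-1]).round(2)) for j in range(4)])
for p in ((354,277,372,272),(361,296,380,291)):
  a=w(p[0],p[1],.108);b=w(p[2],p[3],.108);print("prong",np.arctan2(*(b-a)[::-1]))
H=[w(233,166,.095),w(179,316,.095)];print("handle",H,np.mean(H,0))
E
```

```text
[[366.56253 254.37503]
 [421.875   235.93755]
 [442.03125 296.4063 ]
 [386.71875 314.8438 ]]
[ 0.54765  -0.023775] [(np.float64(0.0455), np.float64(2.37)), (np.float64(0.0317), np.float64(0.8)), (np.float64(0.0438), np.float64(-0.69)), (np.float64(0.0354), np.float64(-2.29))]
[ 0.548475 -0.02675 ] [(np.float64(0.0418), np.float64(2.45)), (np.float64(0.0363), np.float64(0.91)), (np.float64(0.0413), np.float64(-0.66)), (np.float64(0.0377), np.float64(-2.22))]
prong 0.8595476830560692
prong 0.8491414759301334
handle [array([ 0.4201, -0.0327]), array([ 0.4364, -0.1445])] [ 0.42825 -0.0886 ]
```

Emit:
play_rows --targets '[[[0, 0, 0.14, 0, 0, 0, 1], [0, 0, 0.28, 0, 0, 0, 1], [0, 0, 0.42, 0, 0, 0, 1], [0, 0, 0.56, 0, 0, 0, 1], [0, 0, 0.7, 0, 0, 0, 1]]]'

```text
t: 3.6
ee_pos: [0.5468, -0.0248, 0.2607]
tool_rot: [3.142, 0.0, 1.449]
ft_force: [0.7, 0.1, -0.1]
gripper_width: 0.0878
grip_force: 0.0
```

Emit:
play_rows --targets '[[[0, 0, 0.14, 0, 0, 0.01, 1], [0, 0, 0.28, 0, 0, 0.03, 1], [0, 0, 0.42, 0, 0, 0.05, 1], [0, 0, 0.565, 0, 0, 0.08, 1], [0, 0, 0.575, 0, 0, 0.09, 1]]]'

```text
t: 4.1
ee_pos: [0.5451, -0.0247, 0.1683]
tool_rot: [-3.138, 0.002, 0.877]
ft_force: [0.4, 0.2, -0.7]
gripper_width: 0.0877
grip_force: 0.0
```

```bash
python3 - <<'E'
from h import *
im=read_camera("wrist");cv2.imwrite("pics/w2.png",cv2.resize(im[:,:,::-1],(800,600),interpolation=cv2.INTER_CUBIC))
s=manip.state();print(s["ee_pos"],s["tool_rot"],rel([.548,-.025,.098],.87))
E
```

```text
[ 0.54490017 -0.02468524  0.16785176] [-3.13765207e+00  2.84246696e-03  8.79888361e-01] (array([-0.004,  0.003,  0.01 ]), array([0.0019, 0.0029, 0.0698]))
```

View pics/w2.png

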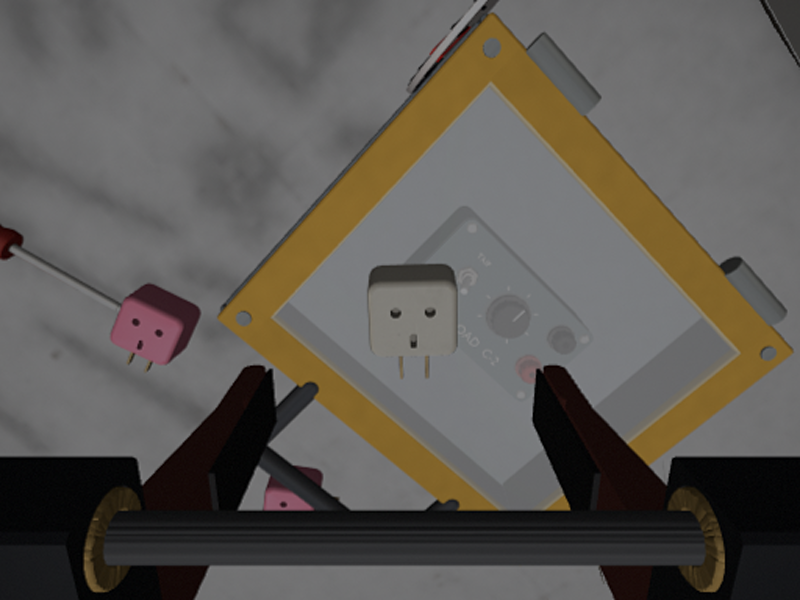

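The adapter lines up with the fingers, its top face spanning about columns 369–457 and rows 285–355, roughly 10 px right of the gripper's centre.

```bash
python3 - <<'E'
from h import *
k=.64
P=np.array([at("wrist",u*k,v*k,z) for u,v,z in [(369,288,.12),(457,288,.12),(369,352,.12),(457,352,.12)]])
c=P.mean(0);print(P[:,:2],c,rel([c[0],c[1],.098],.87))
E
```

```text
[[ 0.5431 -0.0026]
 [ 0.5744 -0.0284]
 [ 0.5223 -0.0268]
 [ 0.5548 -0.0536]] [ 0.54865 -0.02785  0.12   ] (array([-0.004,  0.003,  0.01 ]), array([0.0001, 0.0052, 0.0698]))
```

Emit:
play_rows --targets '[[[-0.004, 0.003, 0.01, 0.001, 0.0045, 0.01, 1], [-0.004, 0.003, 0.01, 0.001, 0.0045, 0.03, 1], [-0.004, 0.003, 0.01, 0.001, 0.0045, 0.05, 1], [-0.004, 0.003, 0.01, 0.001, 0.0045, 0.063, 1], [-0.004, 0.003, 0.01, 0.001, 0.0045, 0.069, 1]]]'

```text
t: 4.65
ee_pos: [0.551, -0.027, 0.1011]
tool_rot: [3.138, -0.003, 0.867]
ft_force: [0.5, -0.6, 0.7]
gripper_width: 0.0878
grip_force: 0.0
```

Emit:
play_rows --targets '[[[0, 0, 0, 0, 0, 0, 0.2], [0, 0, 0, 0, 0, 0, 0], [0, 0, 0, 0, 0, 0, -0.2], [0, 0, 0, 0, 0, 0, -0.4], [0, 0, 0, 0, 0, 0, -0.4]]]' --grip_force 10

```text
t: 5.15
ee_pos: [0.5512, -0.027, 0.1022]
tool_rot: [3.137, -0.004, 0.866]
ft_force: [0.5, -1.1, 0.1]
gripper_width: 0.0509
grip_force: 0.0
```

Emit:
play_rows --targets '[[[0, 0, 0, 0, 0, 0, -0.4], [0, 0, 0, 0, 0, 0, -0.4], [0, 0, 0, 0, 0, 0, -0.4]]]'

```text
t: 5.45
ee_pos: [0.5509, -0.0269, 0.1017]
tool_rot: [3.138, -0.003, 0.866]
ft_force: [0.9, 0.5, 0.4]
gripper_width: 0.0282
grip_force: 0.0
```

```bash
python3 - <<'E'
from h import *
s=manip.state();print(s["ee_pos"],s["gripper_width"],s["grip_force"])
im=read_camera("wrist");cv2.imwrite("pics/w3.png",cv2.resize(im[:,:,::-1],(800,600),interpolation=cv2.INTER_CUBIC))
E
```

```text
[ 0.55087268 -0.02694573  0.10168704] 0.028163435165465493 0.0
```

View pics/w3.png

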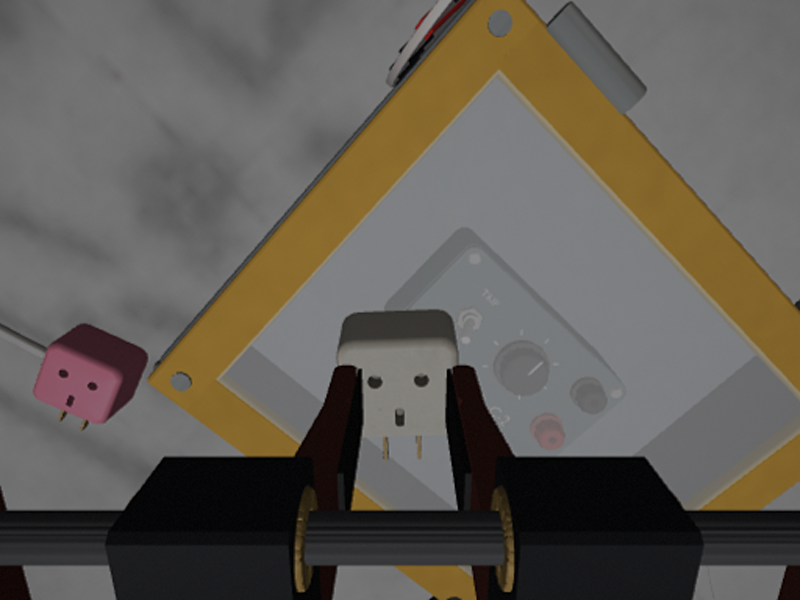

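The fingers closed to 28 mm without contact. In the image their tips lie over the block, so they look to be above it. I'll check the wrist height scale against the guard's known size.

```bash
python3 - <<'E'
from h import *
import h
k=.64
def atp(pos,rot,u,v,z):
    c=get_calibration("wrist");d=np.linalg.inv(np.array(c["camera_matrix"]))@[u*k,v*k,1];d=np.array([d[0],-d[1],-d[2]])
    W=np.eye(4);W[:3,:3]=R.from_euler('xyz',rot).as_matrix();W[:3,3]=pos;T=W@np.array(c["hand_eye"]);d=T[:3,:3]@d
    return (T[:3,3]+d*(z-T[2,3])/d[2])
for dz in (0,.02):
  p=[.5468,-.02495,.2607+dz];r=[3.1415,0,2.1448]
  a,b=[atp(p,r,*q,.093) for q in ((350,118),(606,258))];print("200?",np.linalg.norm(a-b))
  a,b=[atp(p,r,*q,.095) for q in ((233,166),(179,316))];print("110?",np.linalg.norm(a-b))
  p=[.5449,-.0247,.1679+dz];r=[-3.1377,.0028,.88]
  a,b=[atp(p,r,*q,.093) for q in ((220,312),(493,12))];print("200?",np.linalg.norm(a-b),a,b)
  a,b=[atp(p,r,*q,.093) for q in ((493,12),(792,350))];print("236?",np.linalg.norm(a-b),b)
s=manip.state();print(s["gripper_width"],s["q"],s["ft_force"])
im=read_camera("top");cv2.imwrite("pics/t2.png",cv2.resize(im[110:240,180:340,::-1],None,fx=4.5,fy=4.5,interpolation=cv2.INTER_CUBIC))
print(proj("top",s["ee_pos"]),proj("scene",s["ee_pos"]))
im=read_camera("scene");cv2.imwrite("pics/s2.png",cv2.resize(im[110:240,180:340,::-1],None,fx=4.5,fy=4.5,interpolation=cv2.INTER_CUBIC))
E
```

```text
200? 0.19439455249421428
110? 0.1129654011500632
200? 0.19440291321181624 [0.46812706 0.03219065 0.093     ] [0.66133833 0.05368247 0.093     ]
236? 0.23209928248158218 [ 0.68791682 -0.17689     0.093     ]
200? 0.20533033149713356
110? 0.11935628802763021
200? 0.209215705844102 [0.45808217 0.03160761 0.093     ] [0.66601543 0.05473702 0.093     ]
236? 0.24978440090239523 [ 0.6946191  -0.19340423  0.093     ]
0.026892009305847744 [-7.04958752e-02  4.47108551e-01  1.86246405e+00  9.51818375e-05
  8.27024040e-01  6.34417920e-01] [-0.21029294  1.04489596  0.34682608]
[251.33384061 177.42463633] [258.87031629 177.41186978]
```

View pics/s2.png

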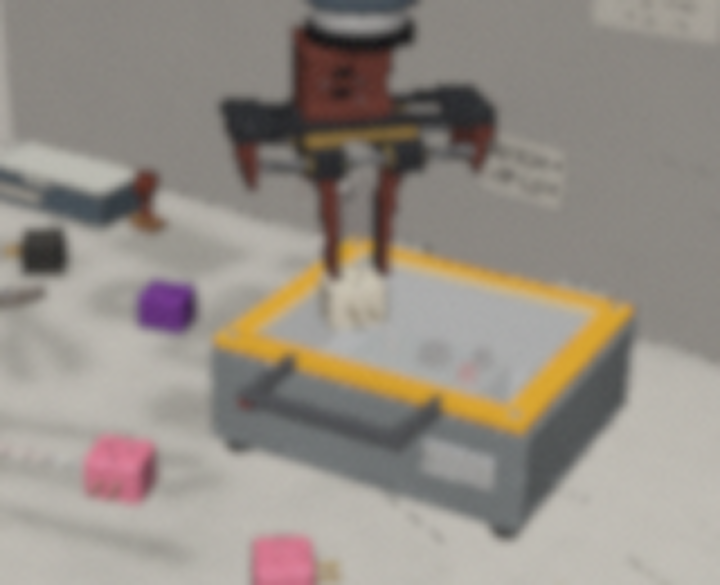

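The block sits centred under the tool at the expected height. The visible fingertips are therefore about 25 mm higher than the nominal TCP, just above the block's top. I'll open, then go down in small force-checked steps.

```bash
python3 -c "
from h import *
print(manip.hold_point_z,[a for a in dir(manip) if a[0]!='_'])"
```

```text
0.0187 ['PlanningError', 'close_job', 'hold_point_z', 'state']
```

Emit:
play_rows --targets '[[[0, 0, 0, 0, 0, 0, 0.6], [0, 0, 0, 0, 0, 0, 0.6], [0, 0, 0, 0, 0, 0, 0.6], [0, 0, 0, 0, 0, 0, 0.6], [0, 0, 0, 0, 0, 0, 0.6]]]'

```text
t: 6.1
ee_pos: [0.5509, -0.027, 0.1017]
tool_rot: [3.138, -0.003, 0.866]
ft_force: [-0.3, -1.3, 1.0]
gripper_width: 0.0634
grip_force: 0.0
```

Emit:
play_rows --targets '[[[0, 0, 0, 0, 0, 0.002, 0.6], [0, 0, 0, 0, 0, 0.003, 0.6], [0, 0, 0, 0, 0, 0.004, 0.6], [0, 0, 0, 0, 0, 0.005, 0.6]]]'

```text
t: 6.5
ee_pos: [0.5509, -0.0269, 0.0966]
tool_rot: [3.138, -0.003, 0.866]
ft_force: [-0.1, -0.3, -0.5]
gripper_width: 0.0702
grip_force: 0.0
```

Emit:
play_rows --targets '[[[0, 0, 0, 0, 0, 0.001, 0.6], [0, 0, 0, 0, 0, 0.002, 0.6], [0, 0, 0, 0, 0, 0.003, 0.6], [0, 0, 0, 0, 0, 0.005, 0.6], [0, 0, 0, 0, 0, 0.005, 0.6]]]'

```text
t: 7.0
ee_pos: [0.5508, -0.0269, 0.0914]
tool_rot: [3.138, -0.003, 0.866]
ft_force: [-0.1, -0.1, -0.3]
gripper_width: 0.0703
grip_force: 0.0
```

Emit:
play_rows --targets '[[[0, 0, 0, 0, 0, 0.001, 0.6], [0, 0, 0, 0, 0, 0.002, 0.6], [0, 0, 0, 0, 0, 0.004, 0.6], [0, 0, 0, 0, 0, 0.006, 0.6], [0, 0, 0, 0, 0, 0.006, 0.6]]]'

```text
t: 7.5
ee_pos: [0.5507, -0.0269, 0.0853]
tool_rot: [3.138, -0.003, 0.866]
ft_force: [-0.3, -0.5, 0.4]
gripper_width: 0.0702
grip_force: 0.0
```

Emit:
play_rows --targets '[[[0, 0, 0, 0, 0, 0.001, 0.6], [0, 0, 0, 0, 0, 0.002, 0.6], [0, 0, 0, 0, 0, 0.003, 0.6], [0, 0, 0, 0, 0, 0.004, 0.6], [0, 0, 0, 0, 0, 0.004, 0.6]]]'

```text
t: 8.0
ee_pos: [0.5509, -0.027, 0.0815]
tool_rot: [3.138, -0.003, 0.866]
ft_force: [-0.2, -0.1, 0.1]
gripper_width: 0.0702
grip_force: 0.0
```

Emit:
play_rows --targets '[[[0, 0, 0, 0, 0, 0, 0.2], [0, 0, 0, 0, 0, 0, 0], [0, 0, 0, 0, 0, 0, -0.1], [0, 0, 0, 0, 0, 0, -0.3], [0, 0, 0, 0, 0, 0, -0.3]]]' --grip_force 8

```text
t: 8.5
ee_pos: [0.5509, -0.0269, 0.0817]
tool_rot: [3.138, -0.003, 0.866]
ft_force: [-0.1, 0.9, 0.8]
gripper_width: 0.0443
grip_force: 8.0
```

Emit:
play_rows --targets '[[[0, 0, 0, 0, 0, 0, -0.3], [0, 0, 0, 0, 0, 0, -0.3]]]'

```text
t: 8.7
ee_pos: [0.551, -0.0269, 0.0817]
tool_rot: [3.138, -0.003, 0.866]
ft_force: [-0.9, 0.9, 1.3]
gripper_width: 0.0437
grip_force: 8.0
```

Emit:
play_rows --targets '[[[0, 0, 0, 0, 0, 0, -0.3], [0, 0, 0, 0, 0, -0.005, -0.3], [0, 0, 0, 0, 0, -0.02, -0.3], [0, 0, 0, 0, 0, -0.05, -0.3], [0, 0, 0, 0, 0, -0.09, -0.3]]]' --grip_force 15

```text
t: 9.2
ee_pos: [0.5491, -0.0269, 0.1713]
tool_rot: [3.141, -0.001, 0.866]
ft_force: [1.2, 0.4, -0.8]
gripper_width: 0.0441
grip_force: 14.9
```

```bash
python3 - <<'E'
from h import *
s=manip.state();print(s["ee_pos"],s["gripper_width"],s["grip_force"],s["ft_force"])
print(rel([.47,.14,.17],.866), rel([.47,.14,.17],1.66))
for p in ((.47,.14,0),(.59,.19,.03)): print(proj("top",p)/.64)
print("pink",at("top",347*.64,372*.64,.03),"tip of screwdriver",at("top",335*.64,376*.64,.01))
E
```

```text
[ 0.54911263 -0.02686248  0.17133774] 0.044091334037766355 14.937043637037277 [ 1.20499964  0.42455659 -0.82097299]
(array([ 0.001, -0.001, -0.   ]), array([ 0.0758, -0.1684,  0.0012])) (array([ 0.001, -0.   , -0.794]), array([ 0.0758, -0.1684,  0.0012]))
[304.48315817 328.95754488]
[277.64843566 263.60294222]
pink [0.3873 0.0558 0.03  ] tip of screwdriver [0.3809 0.0794 0.01  ]
```

Emit:
play_rows --targets '[[[0, 0, -0.13, 0.012, -0.018, 0, -0.3], [0, 0, -0.27, 0.032, -0.05, 0, -0.3], [0, 0, -0.41, 0.054, -0.084, 0, -0.3], [0, 0, -0.55, 0.076, -0.118, 0, -0.3], [0, 0, -0.68, 0.092, -0.142, 0, -0.3]]]'

```text
t: 9.7
ee_pos: [0.5012, 0.137, 0.1718]
tool_rot: [3.136, -0.0, 1.552]
ft_force: [-0.4, 0.6, -1.0]
gripper_width: 0.0435
grip_force: 14.9
```

Emit:
play_rows --targets '[[[0, 0, -0.114, 0, 0, 0.01, -0.3], [0, 0, -0.114, 0, 0, 0.035, -0.3], [0, 0, -0.114, 0, 0, 0.07, -0.3], [0, 0, -0.114, 0, 0, 0.1, -0.3], [0, 0, -0.114, 0, 0, 0.12, -0.3]]]'

```text
t: 10.2
ee_pos: [0.5018, 0.1349, 0.0498]
tool_rot: [3.138, 0.001, 1.66]
ft_force: [0.6, 0.1, -0.7]
gripper_width: 0.0438
grip_force: 14.9
```

```bash
python3 - <<'E'
from h import *
s=manip.state();print(s["ee_pos"],s["tool_rot"],s["gripper_width"],s["ft_force"],s["q"][5])
im=read_camera("wrist");cv2.imwrite("pics/w4.png",im[:,:,::-1])
E
```

```text
[0.50175577 0.13494372 0.04980457] [3.13828958e+00 1.06405838e-03 1.66002695e+00] 0.04375515501825485 [ 0.60053195  0.10211766 -0.70488382] 0.15346877855369767
```

View pics/w4.png

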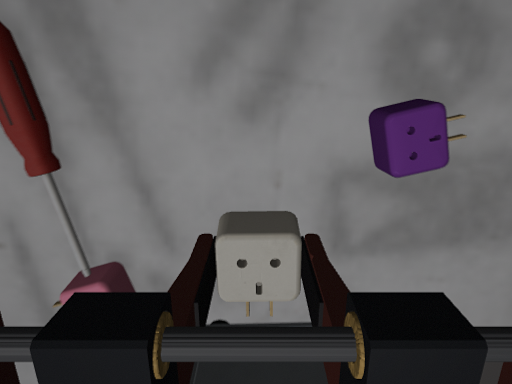

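The adapter is held square between the fingers, and the bench under it is clear of the purple and pink blocks.

Emit:
play_rows --targets '[[[0, 0, 0, 0, 0, 0.012, -0.3], [0, 0, 0, 0, 0, 0.03, -0.3], [0, 0, 0, 0, 0, 0.045, -0.3], [0, 0, 0, 0, 0, 0.052, -0.3], [0, 0, 0, 0, 0, 0.056, -0.3]]]'

```text
t: 10.75
ee_pos: [0.5033, 0.1352, -0.0045]
tool_rot: [3.136, 0.001, 1.66]
ft_force: [0.5, 0.2, -0.1]
gripper_width: 0.0438
grip_force: 14.9
```

Emit:
play_rows --targets '[[[0, 0, 0, 0, 0, 0.001, -0.3], [0, 0, 0, 0, 0, 0.002, -0.3], [0, 0, 0, 0, 0, 0.003, -0.3], [0, 0, 0, 0, 0, 0.003, -0.3]]]'

```text
t: 11.15
ee_pos: [0.5032, 0.1352, -0.0073]
tool_rot: [3.136, 0.001, 1.66]
ft_force: [-0.4, 0.1, -0.8]
gripper_width: 0.0437
grip_force: 14.9
```

Emit:
play_rows --targets '[[[0, 0, 0, 0, 0, 0.001, -0.3], [0, 0, 0, 0, 0, 0.002, -0.3], [0, 0, 0, 0, 0, 0.002, -0.3]]]'

```text
t: 11.45
ee_pos: [0.5028, 0.1351, -0.0097]
tool_rot: [3.137, 0.001, 1.66]
ft_force: [-0.5, -0.8, 0.0]
gripper_width: 0.0438
grip_force: 14.9
```

Emit:
play_rows --targets '[[[0, 0, 0, 0, 0, 0.0005, -0.3], [0, 0, 0, 0, 0, 0.001, -0.3], [0, 0, 0, 0, 0, 0.001, -0.3]]]'

```text
t: 11.75
ee_pos: [0.5029, 0.1351, -0.0107]
tool_rot: [3.137, 0.001, 1.66]
ft_force: [-1.0, -0.6, -0.6]
gripper_width: 0.0443
grip_force: 14.9
```

Emit:
play_rows --targets '[[[0, 0, 0, 0, 0, 0.0005, -0.3], [0, 0, 0, 0, 0, 0.001, -0.3], [0, 0, 0, 0, 0, 0.001, -0.3]]]'

```text
t: 12.05
ee_pos: [0.503, 0.1351, -0.0113]
tool_rot: [3.137, 0.001, 1.66]
ft_force: [-1.0, -0.7, 4.2]
gripper_width: 0.0439
grip_force: 14.9
```

Emit:
play_rows --targets '[[[0, 0, 0, 0, 0, 0.0005, -0.3], [0, 0, 0, 0, 0, 0.001, -0.3], [0, 0, 0, 0, 0, 0.001, -0.3]]]'

```text
t: 12.35
ee_pos: [0.503, 0.135, -0.0114]
tool_rot: [3.136, 0.001, 1.66]
ft_force: [-4.0, -1.4, 17.0]
gripper_width: 0.0437
grip_force: 15.0
```

Emit:
play_rows --targets '[[[0, 0, 0, 0, 0, -0.001, -0.3], [0, 0, 0, 0, 0, -0.001, 0.1], [0, 0, 0, 0, 0, -0.001, 0.35], [0, 0, 0, 0, 0, -0.001, 0.35], [0, 0, 0, 0, 0, -0.001, 0.35]]]'

```text
t: 12.85
ee_pos: [0.5029, 0.1351, -0.0118]
tool_rot: [3.137, 0.001, 1.66]
ft_force: [-0.4, 0.1, -0.1]
gripper_width: 0.0589
grip_force: 0.0
```

Emit:
play_rows --targets '[[[0, 0, 0, 0, 0, -0.01, 0.35], [0, 0, 0, 0, 0, -0.03, 0.35], [0, 0, 0, 0, 0, -0.07, 0.35], [0, 0, 0, 0, 0, -0.12, 0.35], [0, 0, 0, 0, 0, -0.17, 0.35]]]'

```text
t: 13.35
ee_pos: [0.5014, 0.135, 0.1604]
tool_rot: [3.138, 0.001, 1.66]
ft_force: [0.5, 0.0, 0.2]
gripper_width: 0.0592
grip_force: 0.0
```

```bash
python3 - <<'E'
from h import *
s=manip.state();print(s["t"],s["ee_pos"],s["tool_rot"],s["q"],s["ft_force"])
im=read_camera("wrist");cv2.imwrite("pics/w5.png",im[:,:,::-1])
E
```

```text
13.35 [0.50141621 0.13499711 0.16042888] [3.13751565e+00 8.23726536e-04 1.65972004e+00] [ 2.40999786e-01  3.17427211e-01  1.89499294e+00 -1.79252742e-03
  9.25268114e-01  1.53150018e-01] [0.47105876 0.04142578 0.16629636]
```

View pics/w5.png

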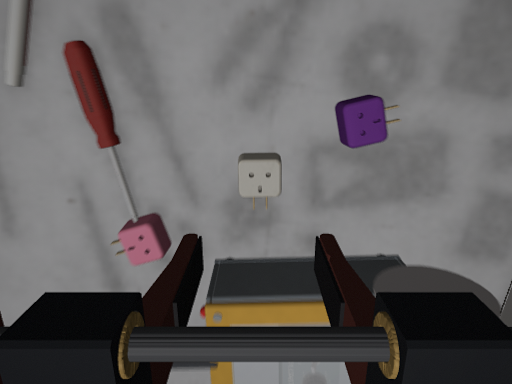

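The adapter now stands free on the bench at about (260,177), clear of the other things. Next is the handle.

Emit:
play_rows --targets '[[[0, 0, -0.018, -0.03, -0.013, 0, -0.1], [0, 0, -0.018, -0.077, -0.034, 0, -0.1], [0, 0, -0.018, -0.125, -0.055, 0, -0.3], [0, 0, -0.018, -0.172, -0.075, 0, -0.3], [0, 0, -0.018, -0.2165, -0.0945, 0, -0.3]]]'

```text
t: 13.9
ee_pos: [0.4275, -0.0871, 0.1586]
tool_rot: [3.136, 0.001, 1.679]
ft_force: [1.4, -0.4, 0.1]
gripper_width: 0.031
grip_force: 0.0
```

Emit:
play_rows --targets '[[[0, 0, 0, 0, 0, 0.01, -0.3], [0, 0, 0, 0, 0, 0.02, -0.3], [0, 0, 0, 0, 0, 0.03, -0.3], [0, 0, 0, 0, 0, 0.03, -0.3]]]'

```text
t: 14.3
ee_pos: [0.4278, -0.084, 0.1266]
tool_rot: [3.139, -0.0, 1.68]
ft_force: [-0.0, -0.4, -0.0]
gripper_width: 0.0307
grip_force: 0.0
```

```bash
python3 - <<'E'
from h import *
s=manip.state();print(s["ee_pos"],s["tool_rot"],s["gripper_width"])
im=read_camera("wrist");cv2.imwrite("pics/w6.png",cv2.resize(im[:,:,::-1],(800,600),interpolation=cv2.INTER_CUBIC))
E
```

```text
[ 0.42778605 -0.08404972  0.12659777] [ 3.13933225e+00 -2.30224001e-04  1.68003733e+00] 0.03065401240593658
```

View pics/w6.png

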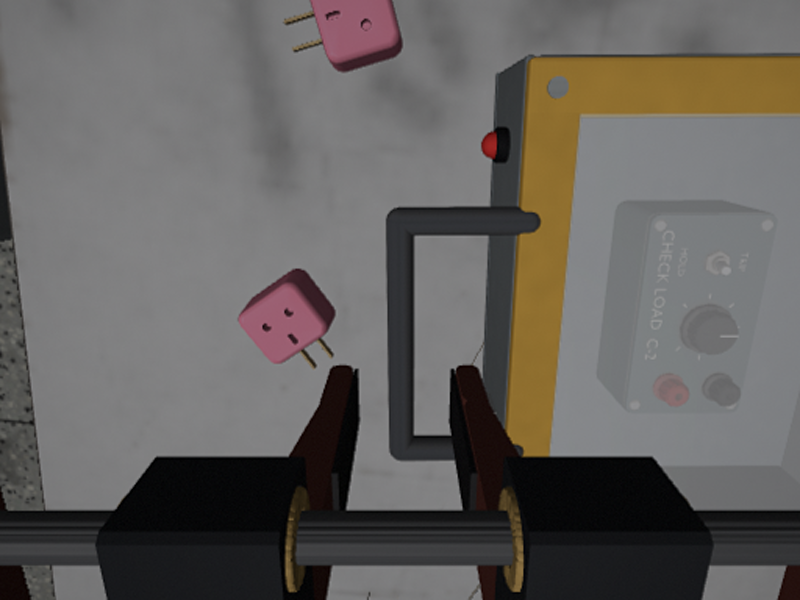

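The handle bar is at column ~401, against the finger centre at ~404, and parallel to the pads. I'll descend onto it.

Emit:
play_rows --targets '[[[0, 0, 0, -0.003, -0.0005, 0.01, -0.3], [0, 0, 0, -0.003, -0.0005, 0.03, -0.3], [0, 0, 0, -0.003, -0.0005, 0.055, -0.3], [0, 0, 0, -0.003, -0.0005, 0.072, -0.3], [0, 0, 0, -0.003, -0.0005, 0.079, -0.3]]]'

```text
t: 14.85
ee_pos: [0.428, -0.0879, 0.0474]
tool_rot: [3.139, 0.0, 1.679]
ft_force: [-0.7, 0.0, -0.4]
gripper_width: 0.0307
grip_force: 0.0
```

Emit:
play_rows --targets '[[[0, 0, 0, 0, 0, 0, -0.5], [0, 0, 0, 0, 0, 0, -0.7], [0, 0, 0, 0, 0, 0, -0.9], [0, 0, 0, 0, 0, 0, -0.9], [0, 0, 0, 0, 0, 0, -0.9]]]' --grip_force 20

```text
t: 15.35
ee_pos: [0.4269, -0.0886, 0.0494]
tool_rot: [3.14, 0.001, 1.679]
ft_force: [-4.7, -3.2, 0.2]
gripper_width: 0.0112
grip_force: 20.0
```

```bash
python3 - <<'E'
from h import *
s=manip.state();print(s["ee_pos"],s["tool_rot"],s["gripper_width"],s["grip_force"],s["ft_force"],s["q"])
E
```

```text
[ 0.4268523  -0.08864605  0.0494181 ] [3.13960366e+00 5.81069810e-04 1.67857550e+00] 0.011238211728117436 20.02111315727234 [-4.67522103 -3.15572743  0.24321928] [-2.32151295e-01  4.12537173e-01  2.13016803e+00  2.05253386e-04
  5.96818535e-01 -3.40100699e-01]
```

Emit:
play_rows --targets '[[[0, 0, 0, 0, 0.0003, -0.0131, -0.9], [0, 0, 0, 0, 0.0014, -0.0261, -0.9], [0, 0, 0, 0, 0.0031, -0.0391, -0.9], [0, 0, 0, 0, 0.0055, -0.052, -0.9], [0, 0, 0, 0, 0.0085, -0.0647, -0.9]]]'

```text
t: 15.85
ee_pos: [0.4351, -0.0878, 0.1146]
tool_rot: [3.139, 0.001, 1.678]
ft_force: [-3.2, -1.9, -3.1]
gripper_width: 0.0114
grip_force: 20.0
```

```bash
python3 - <<'E'
from h import *
s=manip.state();print(s["ee_pos"],s["tool_rot"],s["gripper_width"],s["grip_force"],s["ft_force"],s["torque"])
E
```

```text
[ 0.43506868 -0.08781247  0.11460581] [3.13933838e+00 8.70895793e-04 1.67824568e+00] 0.011385291630475719 20.00124156475067 [-3.21682234 -1.85650342 -3.09793281] [-0.509029    0.73143374 -0.00404784]
```

Forces are low and it is tracking, so I'll continue.

Emit:
play_rows --targets '[[[0, 0, 0, 0, 0.0037, -0.0126, -0.9], [0, 0, 0, 0, 0.0081, -0.0249, -0.9], [0, 0, 0, 0, 0.0131, -0.037, -0.9], [0, 0, 0, 0, 0.0187, -0.0488, -0.9], [0, 0, 0, 0, 0.025, -0.0603, -0.9]]]'

```text
t: 16.35
ee_pos: [0.4587, -0.0851, 0.1749]
tool_rot: [3.141, 0.001, 1.678]
ft_force: [-6.6, -1.8, 0.5]
gripper_width: 0.0112
grip_force: 20.0
```

Emit:
play_rows --targets '[[[0, 0, 0, 0, 0.0068, -0.0112, -0.9], [0, 0, 0, 0, 0.0142, -0.0219, -0.9], [0, 0, 0, 0, 0.0222, -0.0323, -0.9], [0, 0, 0, 0, 0.0307, -0.0423, -0.9], [0, 0, 0, 0, 0.0397, -0.0518, -0.9]]]'

```text
t: 16.85
ee_pos: [0.4964, -0.0808, 0.2273]
tool_rot: [-3.138, 0.0, 1.678]
ft_force: [-15.2, -1.8, 11.5]
gripper_width: 0.0115
grip_force: 20.0
```

Emit:
play_rows --targets '[[[0, 0, 0, 0, 0, 0, -0.9], [0, 0, 0, 0, 0, 0, -0.9], [0, 0, 0, 0, 0, 0, -0.9]]]'

```text
t: 17.15
ee_pos: [0.4964, -0.0809, 0.2273]
tool_rot: [-3.139, 0.001, 1.678]
ft_force: [-17.1, -1.4, 14.4]
gripper_width: 0.011
grip_force: 20.0
```

```bash
python3 - <<'E'
from h import *
s=manip.state();print(s["t"],s["ee_pos"],s["tool_rot"],s["gripper_width"],s["grip_force"],s["ft_force"])
a=read_camera("wrist");b=read_camera("scene")[95:245,170:370]
b=cv2.resize(b,(512,384),interpolation=cv2.INTER_CUBIC)
cv2.imwrite("pics/w7.png",cv2.resize(np.vstack([a,b])[:,:,::-1],None,fx=.78,fy=.78))
E
```

```text
17.15 [ 0.49641753 -0.08086704  0.22729145] [-3.13930751e+00  5.53066616e-04  1.67830869e+00] 0.01096817827112926 19.99637871980667 [-17.11368202  -1.41337577  14.38479613]
```

View pics/w7.png

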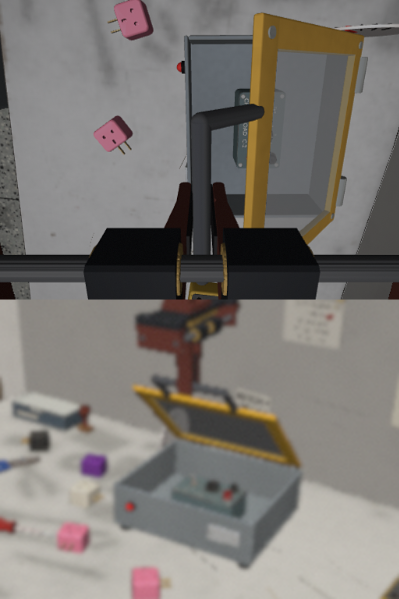

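The guard is open at about 45° and its handle is held. There is a mild radial push of ~22 N, because my arc was slightly tight, so I'll relieve it by moving outward a little.

Emit:
play_rows --targets '[[[0, 0, 0, 0, -0.001, -0.001, -0.9], [0, 0, 0, 0, -0.002, -0.002, -0.9], [0, 0, 0, 0, -0.002, -0.002, -0.9], [0, 0, 0, 0, -0.002, -0.002, -0.9]]]'

```text
t: 17.65
ee_pos: [0.4976, -0.0808, 0.2285]
tool_rot: [3.138, 0.001, 1.678]
ft_force: [-6.6, 0.5, 3.9]
gripper_width: 0.0118
grip_force: 20.0
```

```bash
python3 - <<'E'
from h import *
s=manip.state();print(s["ee_pos"],s["tool_rot"],s["ft_force"],s["gripper_width"])
c=np.array([.574,-.0736]);ca,sa=np.cos(.107),np.sin(.107);ex=np.array([ca,sa]);ey=np.array([-sa,ca])
hx=c+ex*.1
cal=get_calibration("wrist");W=np.eye(4);W[:3,:3]=R.from_euler('xyz',s["tool_rot"]).as_matrix();W[:3,3]=s["ee_pos"];T=np.linalg.inv(W@np.array(cal["hand_eye"]))
im=np.ascontiguousarray(cv2.resize(read_camera("wrist")[:,:,::-1],(800,600),interpolation=cv2.INTER_CUBIC))
def pw(p):
    q=T@np.append(p,1);k=np.array(cal["camera_matrix"])@[q[0],-q[1],-q[2]];return k[:2]/k[2]/.64
for th,col in ((40,(255,0,0)),(45,(0,255,0)),(50,(0,0,255))):
    t=np.radians(th)
    P=[]
    for r,y in ((0,.118),(.2,.118),(.2,-.02)):   # top face of the plate
        xy=hx-ex*(r*np.cos(t)-.004*np.sin(t))+ey*y;P.append(pw([*xy,.089+r*np.sin(t)+.004*np.cos(t)]))
    cv2.polylines(im,[np.array(P).round().astype(int)],False,col,1)
cv2.imwrite("pics/w8.png",im[0:480,300:800])
E
```

```text
[ 0.4976273  -0.08078832  0.22854331] [3.13829824e+00 5.02846969e-04 1.67798637e+00] [-6.63791632  0.52442682  3.91328743] 0.011759883020441685
```

View pics/w8.png

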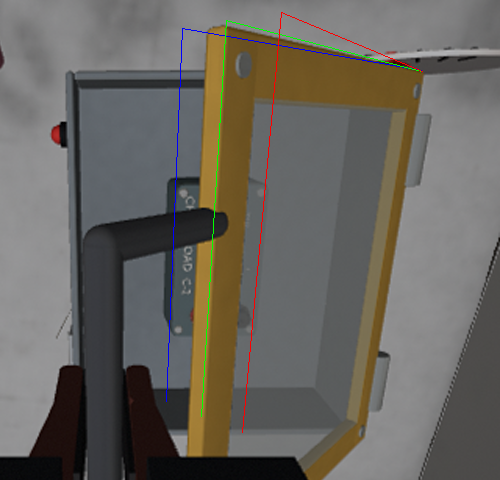

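The 45° overlay (green) falls on the guard's top front edge, and the kinematics give about 45.1°. The hold is steady with low force and 20 N grip, so I'll hand it in.

Emit:
play_rows --targets '[[[0, 0, 0, 0, 0, 0, -0.9], [0, 0, 0, 0, 0, 0, -0.9], [0, 0, 0, 0, 0, 0, -0.9]]]'

```text
t: 18.0
ee_pos: [0.4974, -0.0808, 0.2284]
tool_rot: [3.139, 0.0, 1.678]
ft_force: [-6.9, 1.3, 4.3]
gripper_width: 0.0113
grip_force: 20.0
```

```bash
python3 -c "
from h import *
s=manip.state();print(s['ee_pos'],s['ft_force'],abs(s['joint_vel']).max());print(manip.close_job())"
```

```text
[ 0.49744528 -0.08078387  0.22837026] [-6.91299172  1.3161052   4.28654309] 0.002899754674525909
the job is handed in; nothing more can be done
None
```

I set the white adapter on the bench to the left of the enclosure with the guard still shut, then raised the guard by its handle to about 45° and held it still; the job was handed in at 18 s with no verdict returned.

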